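# Lock the focus ring of a bench inspection scope

### The job

The inspection scope is in focus, but its knurled lock ring is loose and turning it would drag the focus barrel along. First stand the tall aluminium block upright on the scope's base, in the gap between the barrel's focus lever and the steel stop lug, and let go of it. Then turn the knurled lock ring clockwise (seen looking down onto the eyepiece) fully home, so that the barrel and its lever stay where they are, and leave the block standing in the gap; do not shift the short block or the jar.

Things in the scene. Friction and masses are not known exactly. Their poses are not given: they have to be found in the camera images.
- gap (a point): Where the block goes: a point on top of the scope's base plate (14 mm above the bench), half-way between stop lug and focus lever, 31 mm apart along x at lever height. Axes of the fixed scope (yaw up to 0.35 rad either way): z up, x to its far side, y left. Clear above lug and lever. Hold the block by its faces that look along y, so the fingers meet neither lever nor lug.
- lug_top (a point): Top edge, in the middle of the face towards the gap, of the steel stop lug on the scope's base: 20 mm thick in x, 30 wide in y, its top 96 mm above the base plate. Axes as the gap's; the gap lies on its +x side. The scope's white housing (90 mm across, leaning) has its axis 115 mm to the +y side.
- block_center (a point): Tall loose aluminium block, 25 (x) x 40 (y) x 140 (z) mm, 0.3 to 0.5 kg, standing on the bench on one side of the scope at any yaw within 0.5 rad. Point: its centre, 70 mm above its underside. In the gap its 25 mm side goes along the gap's x.
- short_center (a point): Bystander: a short loose aluminium block 40 x 40 x 60 mm, too low to reach the lever. Point: its centre. Not to be moved.
- jar: Bystander: a closed jar, 60 mm across, 85 mm high. Origin: centre of its underside. Not to be moved.
- ring_grip (a point): Knurled aluminium lock ring, 60 mm across, 32 high. Point on its axis, 14 mm below its upper face. Its z is the tube's axis, up out of the eyepiece (45 across, 16 above the ring): it leans 26 degrees to the scope's -x. Grip with the tool leaning along it. Fingertips may pass the ring's lower face by 3 mm at most (focus lever 5 mm below it, housing 18 mm). x and y turn with the ring.
- lock_ring (a joint): Turn of the lock ring on the barrel, rad; grows clockwise seen looking down onto the eyepiece (about the ring's -z). Starts slack at 0.1 to 0.6; home is a hard stop at 1.5, where the black ridge on its top meets the black line on the housing. Takes about 0.3 N m, stays where left, and drags the barrel (which resists with only 0.12 N m) unless its lever is held.
- barrel (a joint): Turn of the focus barrel in the housing, rad; 0 at the start, grows clockwise like the ring. Clockwise, the lever swings towards the stop lug and downwards.
- lever_tip (a point): Free end, on its centre line, of the focus lever: a level steel rod 12 mm thick that stands out of the barrel below the ring towards the scope's -y. This point is 150 mm from the tube's axis, 35 mm past the gap's middle, 92 mm above the base plate.
There are look-alikes about, which are no part of the job. Leave any blue look-alike of the part that bears block_center alone.

How it is judged:
On the way, in this order (a step that is already met when the one before it is completed fails the run):
1. the tall block stands on the scope's base in the gap between lever and lug, let go (x of block_center in the frame of gap between -0.009 and 0.009 m and y of block_center in the frame of gap between -0.03 and 0.03 m and z of block_center in the frame of gap between 0.064 and 0.076 m and angle between block_center's own z axis and vertical below 0.12 rad and contact force between the fingers and block below 0.2 N), for 0.2 s.
2. the lock ring is turned home (value of joint lock_ring above 1.3 rad), for 0.2 s.
At the end, for the whole second after the job is handed in: Lock ring at 1.3 rad or more; lever tip within 16 mm of its start; tall block at rest on the scope's base in the gap, upright within 0.12 rad, its centre within 9 mm of the gap's middle across it, 30 mm along the lever, and 64 to 76 mm above the base plate (value of joint lock_ring above 1.3 rad and distance of lever_tip from where it was at the start of the episode below 0.016 m and x of block_center in the frame of gap between -0.009 and 0.009 m and y of block_center in the frame of gap between -0.03 and 0.03 m and z of block_center in the frame of gap between 0.064 and 0.076 m and angle between block_center's own z axis and vertical below 0.12 rad and linear speed of block below 0.02 m/s); the robot touches nothing.
It fails at once if the focus lever is moved more than 16 mm at its tip from where it started (distance of lever_tip from where it was at the start of the episode above 0.016 m).
It fails at once if the short block or the jar is moved more than 40 mm (distance of any of short_center, jar from where it was at the start of the episode above 0.04 m).
It also fails if it takes over 53 s, if anything falls off the work surface, if the arm or the gripper's body presses on something with over 40 N, if the wrist force passes 120 N, or if a joint passes its speed limit or range.

### The arm

A 6-joint arm with a two-finger parallel gripper is mounted at the origin on the work surface. World frame = base frame: x ahead of the robot, y to its left, z up, the work surface at z = 0. Lengths are in m, angles in rad, forces in N, time in s.
With the tool pointing down it reaches from about 0.275 to 0.85 m from the base axis. Payload 19 kg.
Tool frame: the origin (TCP) lies at the very end of the fingers, on their centre line; the grasp point (between the pads) lies 19 mm behind it; y points along the fingers, z is the direction in which the jaws open and shut, and the axes are right-handed (so a half turn about y gives the same grasp; the last joint's range is limited). The gripper opens to 85 mm and grips with 20 to 120 N. Pads are 22 mm wide; open, the fingers measure 114 mm over their backs; the gripper's body (76 mm by 85 mm) begins 54 mm behind the grasp point. The pads swing forward as they close: fully open they stand 13 mm farther back than shut.
Start: joints at [-1.383, 0.15, 1.437, -0, 1.554, -0.134], TCP at [0.182, -0.545, 0.207] pointing down, gripper open.
Joint ranges: [-2.8, 2.8], [-0.68, 2.1], [0.12, 2.68], [-1.39, 4.53], [0.16, 2.79], [-2.81, 2.81]. Speed limits (rad/s): [1.89, 1.89, 2.22, 3.01, 3.01, 3.01].

### API

Orientations are given as a rotation vector (axis times angle).
In Python, from station import manip gives the robot as it stands.
- The arm moves only by the shell command python3 -m creep 'ROWS' [FORCE]. ROWS is JSON, a list that holds one entry, the list of rows, each a list of 5 numbers: the opening, from 0 (shut) to 1 (fully open), then the shift along the tool's x, y, z in mm, then the turn about the tool's y in degrees. A call has 1 to 5 rows; each row shifts and turns the commanded pose from where the row before left it, along the tool's axes as they then stand; what a row does not reach is not made up. A row lasts 1/8 s, in which the tool goes at most 62.5 mm and 10.7 degrees, less where a joint would pass 70% of its speed; a pose out of reach is approached as far as the arm can. A call with a gripper value outside its range is refused whole. The fingers move at their own pace and stop on an object; FORCE is the grip in N (left out, the last holds). Time passes only in rows, so rows that do not move let the fingers close. It gives the time, the measured TCP pose, the force and the opening at its end, in the units of the state.
- manip.read_state(): the state, without advancing time (a new reading comes with each control period).
- manip.grab_frame(name): name is "scene" or "side" or "wrist"; returns (picture, depth): 384x512x3 uint8, blue, green, red; 384x512 float32, m along the optical axis (not along the pixel's ray), 0 where there is no reading.
- manip.get_calibration(name): a dict with "intrinsics" (3x3 intrinsics, pixels), "extrinsics" (4x4, takes a point from camera to world coordinates); the wrist camera has in their place "mount" (4x4, takes a point from camera to tool coordinates, whose origin is the TCP and whose axes are the tool frame's). Camera axes: x right, y up, looking along -z (the intrinsics and any distortion apply to the point x, -y, -z); pixel columns grow to the right and rows downward; lengths in m; the calibration is good to about 2 mm. A picture is of the moment at which its call begins: read the wrist's pose just before it. get_calibration takes no time and is no camera call.
- manip.finish_job(): hands the job in, once; it reports no verdict.
The state is a dict: "time_s": time; "joint_pos": joint angles; "qvel": joint speeds; "tau": joint torques, N m; "position": TCP position; "orientation": TCP orientation; "wrist_force": force on the tool from outside, world axes, zero at the start; "ft_torque": the same for the moment, N m; "opening": opening from 0.0 (shut) to 1.0 (fully open).
Only numpy, scipy, OpenCV 4.12 (cv2) and the standard library are available. Lean on these libraries where they do the work, as an engineer would, in place of code of your own. Each camera call takes 0.05 s, during which the arm holds its last target. There are 200 camera calls.

## Working session

There is one attempt and no reset: what is moved stays moved. The work goes in short steps, Python scripts to look and compute and a shell command to move; the robot and the scene stay as the last step left them, time stands still between calls to the robot, and variables do not carry over. Pictures are saved under pics/ and viewed, about 8 in all and at most 12, crops included, and the job is handed in when it is done.

```bash
ls; mkdir -p pics
python3 - <<'E'
from station import manip
import cv2,numpy as np
s=manip.read_state();print(s)
ims=[]
for n in("scene","side"):
    c=manip.get_calibration(n);print(n,c)
    p,d=manip.grab_frame(n);np.savez(f"{n}0.npz",p=p,d=d);cv2.imwrite(f"pics/{n}0.png",cv2.resize(p,None,fx=1.5,fy=1.5))
print(manip.get_calibration("wrist"))
E
```

```text
pics
{'time_s': 0.0, 'joint_pos': array([-1.38300932e+00,  1.51013525e-01,  1.43800357e+00,  9.32530004e-06,
        1.55376521e+00, -1.34017245e-01]), 'qvel': array([ 0.00088705,  0.00110579, -0.00072446,  0.00023532,  0.00072399,
       -0.00073053]), 'tau': array([-1.25254697e-03, -7.13054609e+01, -5.70878470e+01, -2.02271094e-04,
        8.80809326e-03, -5.23856755e-06]), 'position': array([ 0.18178769, -0.54524169,  0.20657345]), 'orientation': array([-0.33233634,  2.04869103, -2.04622377]), 'wrist_force': array([ 0.31239073,  0.7795425 , -0.08697534]), 'ft_torque': array([0.01290568, 0.01338886, 0.01165468]), 'opening': 0.9960414382514468}
scene {'intrinsics': array([[460.64103233,   0.        , 248.58035335],
       [  0.        , 460.64103233, 194.85193212],
       [  0.        ,   0.        ,   1.        ]]), 'extrinsics': array([[-0.71409363, -0.50986965,  0.47969076,  1.07992943],
       [ 0.70000135, -0.5119665 ,  0.49788394,  0.53951041],
       [-0.00827031,  0.69131993,  0.72250146,  0.89988381],
       [ 0.        ,  0.        ,  0.        ,  1.        ]])}
side {'int
[... 245 characters left out ...]
  [-0.70115463, -0.38671417,  0.59902783,  0.59344801],
       [ 0.01036735,  0.83452207,  0.55087696,  0.66448351],
       [ 0.        ,  0.        ,  0.        ,  1.        ]])}
{'intrinsics': array([[275.08352545,   0.        , 251.99491625],
       [  0.        , 275.08352545, 189.22292507],
       [  0.        ,   0.        ,   1.        ]]), 'mount': array([[ 6.15993337e-04, -9.54960283e-01, -2.96733010e-01,
        -7.54924126e-02],
       [-8.18968185e-04,  2.96732485e-01, -9.54960293e-01,
        -1.66389808e-01],
       [ 9.99999475e-01,  8.31264072e-04, -5.99296856e-04,
        -6.64073708e-04],
       [ 0.00000000e+00,  0.00000000e+00,  0.00000000e+00,
         1.00000000e+00]])}
```

View pics/scene0.png

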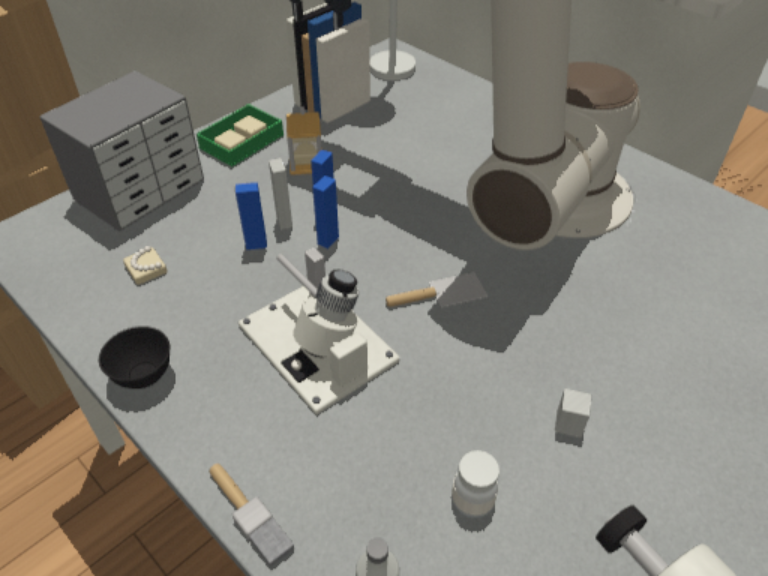

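View pics/side0.png

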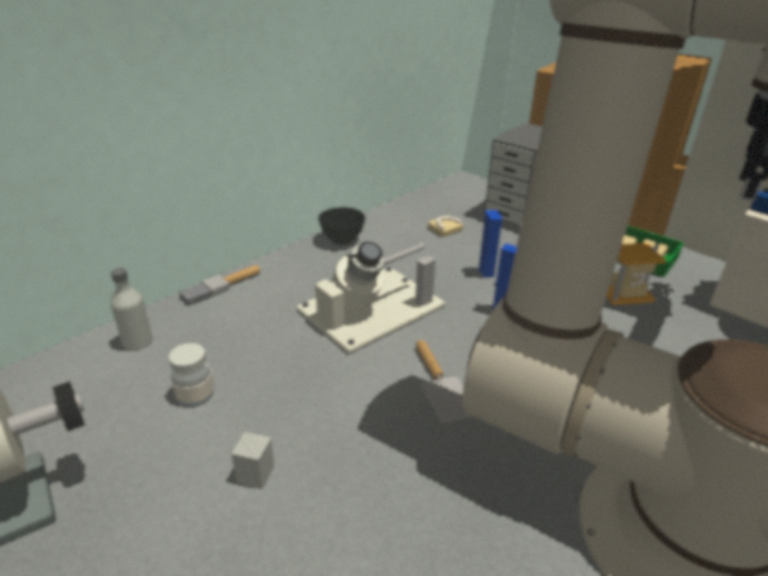

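The scene view shows the grey tall block at zoomed (281,195), with blue look-alikes at (251,217), (326,212) and (322,165). The scope is at (320,340), with the lug at (315,265), the lever end at (281,258) and the ring at (338,293). The short block is at (573,412) and the jar at (476,485). The only aluminium-grey tall block is the one at (281,195), so it fits; I'll confirm it in a crop and measure from the depth images.

```bash
cat > h.py <<'E'
import numpy as np,cv2
from station import manip
from scipy.spatial.transform import Rotation as R
def cloud(d,K,T):
    v,u=np.mgrid[:d.shape[0],:d.shape[1]]
    P=np.stack([(u-K[0,2])/K[0,0]*d,-(v-K[1,2])/K[1,1]*d,-d],-1)
    W=P@T[:3,:3].T+T[:3,3]; W[d<=0]=np.nan; return W
def tool():
    s=manip.read_state();T=np.eye(4);T[:3,:3]=R.from_rotvec(s["orientation"]).as_matrix();T[:3,3]=s["position"];return T
def grab(n):
    T=tool() if n=="wrist" else None
    p,d=manip.grab_frame(n);c=manip.get_calibration(n)
    E=T@c["mount"] if n=="wrist" else c["extrinsics"]
    return p,d,cloud(d,c["intrinsics"],E)
def sat(p): return cv2.cvtColor(p,cv2.COLOR_BGR2HSV)[...,1]
E
python3 - <<'E'
from h import *
for n in("scene","side"):
    z=np.load(n+"0.npz");p,d=z["p"],z["d"];c=manip.get_calibration(n)
    W=cloud(d,c["intrinsics"],c["extrinsics"])
    if n=="scene":
        cv2.imwrite("pics/crop1.png",cv2.resize(p[90:290,120:290],None,fx=4,fy=3,interpolation=cv2.INTER_CUBIC)[:600])
        cv2.imwrite("pics/crop1.png",cv2.resize(p[90:280,140:290],None,fx=3.1,fy=3.1,interpolation=cv2.INTER_CUBIC))
        for u,v in((187,109),(187,120),(188,140),(210,170),(228,182),(228,185),(188,173),(168,125),(217,122),(382,264),(318,308)): print(u,v,p[v,u],W[v,u].round(4))
        m=(np.abs(W[...,2]-.014)<.004); mm=np.zeros_like(m);mm[185:275,155:270]=1;m&=mm
    else:
        for u,v in((284,174),(246,166),(280,166)): print(u,v,p[v,u],W[v,u].round(4))
        m=(np.abs(W[...,2]-.014)<.004); mm=np.zeros_like(m);mm[160:240,190:300]=1;m&=mm
    q=W[m][:,:2]; r=cv2.minAreaRect(q.astype(np.float32)*1000);print(n,m.sum(),r)
    k=np.isfinite(W[...,2])&(W[...,2]>.0)
    # tall block: grey with height
    x0,x1,y0,y1=(178,196,103,156) if n=="scene" else (275,292,170,205)
    B=W[y0:y1,x0:x1];S=sat(p)[y0:y1,x0:x1];t=B[(S<70)&(B[...,2]>.03)]
    for lo in np.arange(.03,.18,.02):
        g=t[(t[:,2]>lo)&(t[:,2]<lo+.02)]
        if len(g)>3: print(n,'h',round(lo,2),len(g),g.mean(0).round(4),g.min(0).round(3),g.max(0).round(3))
E
```

```text
187 109 [186 196 197] [ 0.4673 -0.3386  0.1424]
187 120 [ 97 103 103] [ 0.4796 -0.3276  0.117 ]
188 140 [93 99 99] [ 0.4857 -0.3268  0.0493]
210 170 [182 187 190] [ 0.5645 -0.1334  0.1113]
228 182 [137 137 133] [ 0.5936 -0.0325  0.1601]
228 185 [137 136 133] [ 0.6032 -0.0218  0.1647]
188 173 [162 168 171] [ 0.6121 -0.1614  0.1141]
168 125 [182 102  54] [ 0.5486 -0.3188  0.1421]
217 122 [183 102  54] [ 0.4471 -0.2362  0.1418]
382 264 [191 200 200] [0.4611 0.3181 0.0592]
318 308 [208 217 217] [0.6591 0.2967 0.0861]
scene 2416 ((591.2227783203125, -57.327880859375), (236.739501953125, 255.41928100585938), 84.25801086425781)
scene h 0.03 68 [ 0.4549 -0.3575  0.0406] [ 0.354 -0.46   0.031] [ 0.493 -0.321  0.05 ]
scene h 0.05 55 [ 0.4778 -0.3351  0.0596] [ 0.355 -0.454  0.05 ] [ 0.494 -0.319  0.07 ]
scene h 0.07 56 [ 0.4818 -0.3304  0.0793] [ 0.47  -0.366  0.07 ] [ 0.493 -0.319  0.089]
scene h 0.09 61 [ 0.4824 -0.3299  0.0997] [ 0.472 -0.363  0.09 ] [ 0.493 -0.32   0.11 ]
scene h 0.11 61 [ 0.4827 -0.3305  0.1197] [ 0.471 -0.364  0.11 ] [ 0.493 -0.318  0.13 ]
scene h 0.13 113 [ 0.4764 -0.3389  0.1399] [ 0.454 -0.366  0.13 ] [ 0.493 -0.321  0.145]
284 174 [163 171 174] [ 0.5585 -0.1305  0.1097]
246 166 [128 128 124] [ 0.5974 -0.0214  0.163 ]
280 166 [122 127 129] [ 0.7154 -0.3008  0.0026]
side 1857 ((658.91796875, -60.5645751953125), (237.80235290527344, 446.00799560546875), 82.1175765991211)
side h 0.03 68 [ 0.5585 -0.1278  0.0402] [ 0.55  -0.149  0.03 ] [ 0.575 -0.117  0.05 ]
side h 0.05 71 [ 0.5581 -0.1277  0.06  ] [ 0.551 -0.146  0.05 ] [ 0.574 -0.118  0.07 ]
side h 0.07 73 [ 0.5587 -0.1272  0.0802] [ 0.552 -0.148  0.07 ] [ 0.574 -0.116  0.09 ]
side h 0.09 95 [ 0.5598 -0.1283  0.1013] [ 0.551 -0.148  0.09 ] [ 0.575 -0.116  0.11 ]
side h 0.11 24 [ 0.5631 -0.135   0.1114] [ 0.554 -0.148  0.11 ] [ 0.572 -0.118  0.113]
```

View pics/crop1.png

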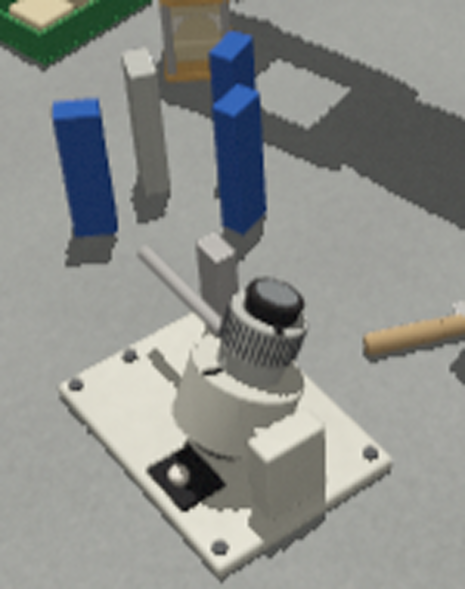

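The crop confirms it: the light-grey tall block stands at crop (145,120), i.e. full frame (187,129), and its neighbours are blue. The lug is at crop (217,260), the lever tip at (145,252), the ring at (262,330) with its ridge, and the housing line at (212,371).

Run:
```python
from h import *
A=[]
Pall=[];Sall=[]
for n in("scene","side"):
    z=np.load(n+"0.npz");p,d=z["p"],z["d"];c=manip.get_calibration(n)
    W=cloud(d,c["intrinsics"],c["extrinsics"]).reshape(-1,3);s=sat(p).reshape(-1)
    ok=np.isfinite(W[:,2]);W=W[ok];s=s[ok]
    def box(x0,x1,y0,y1,z0,z1): return W[(W[:,0]>x0)&(W[:,0]<x1)&(W[:,1]>y0)&(W[:,1]<y1)&(W[:,2]>z0)&(W[:,2]<z1)]
    def rect(q,l): 
        if len(q)>5: print(n,l,len(q),cv2.minAreaRect((q[:,:2]*1000).astype(np.float32)),q.mean(0).round(4))
    rect(box(.43,.51,-.39,-.30,.136,.15),'blocktop'); rect(box(.43,.51,-.39,-.30,.05,.15),'block all')
    rect(box(.53,.585,-.17,-.10,.107,.116),'lugtop')
    rect(box(.53,.585,-.17,-.10,.03,.116),'lug all')
    q=box(.585,.66,-.2,-.07,.095,.125)
    v=np.linalg.svd(q-q.mean(0))[2][0];print('lever',len(q),q.mean(0),v, np.degrees(np.arctan2(v[0],-v[1])), q[q[:,1].argmin()])
    q=box(.45,.75,-.25,.15,.008,.02);
    H=cv2.convexHull((q[:,:2]*1000).astype(np.float32));
    print(len(q),np.percentile(q[:,:2],[0,1,99,100],axis=0).round(3).tolist())
    r=cv2.minAreaRect((box(.45,.75,-.25,.15,.011,.018)[:,:2]*1000).astype(np.float32));print('plate',r)
    q=box(.53,.68,-.07,.03,.12,.25);print('ring',len(q),q.max(0),q[q[:,2]>.165].mean(0))
```

```text
scene blocktop 91 ((474.1961364746094, -341.8255920410156), (41.12981033325195, 24.546356201171875), 63.97959899902344) [ 0.4749 -0.3407  0.1415]
scene block all 344 ((475.1788635253906, -340.5290832519531), (45.34535217285156, 25.21328353881836), 63.392295837402344) [ 0.4803 -0.3332  0.107 ]
scene lugtop 79 ((563.98779296875, -137.29949951171875), (31.203468322753906, 21.988750457763672), 81.32901000976562) [ 0.5653 -0.1363  0.1109]
scene lug all 262 ((564.3325805664062, -137.23130798339844), (31.93937873840332, 22.249465942382812), 83.4990005493164) [ 0.5686 -0.1329  0.0897]
lever 168 [ 0.61492354 -0.12246323  0.11176812] [0.10788793 0.99416234 0.0011996 ] 173.80641740068438 [ 0.6059248  -0.17700129  0.11322674]
2820 [[0.45, -0.25], [0.462, -0.217], [0.725, 0.059], [0.729, 0.063]]
plate ((589.75830078125, -93.33497619628906), (279.0621337890625, 312.44158935546875), 0.08972480148077011)
ring 691 [0.66776096 0.00535187 0.17180045] [ 0.61178447 -0.02541032  0.16723803]
side block all 7 ((489.91632080078125, -325.8739929199219), (1.4445724487304688, 5.915167331695557), 26.219310760498047) [ 0.4905 -0.3266  0.1223]
side lugtop 49 ((563.815185546875, -133.45057678222656), (29.59911346435547, 20.908430099487305), 85.27452087402344) [ 0.5623 -0.1329  0.1102]
side lug all 331 ((562.8468017578125, -132.6640625), (33.62575912475586, 23.148014068603516), 85.33819580078125) [ 0.5592 -0.1283  0.076 ]
lever 119 [ 0.60913707 -0.12251174  0.10956932] [-0.10249209 -0.9947181   0.00559264] -5.8827867242722744 [ 0.60334646 -0.17380203  0.10936496]
1973 [[0.45, -0.225], [0.46, -0.174], [0.717, 0.063], [0.729, 0.068]]
plate ((593.644287109375, -75.05540466308594), (281.43182373046875, 287.7080383300781), 2.4294259548187256)
ring 457 [0.66342691 0.00905691 0.16949593] [ 0.61061503 -0.02126834  0.16667044]
```

```bash
cat >> h.py <<'E'
def goto(p,zdir):
    """print shift in current tool axes (mm) and turn (deg) to get TCP to p, jaws along zdir (mod 180)"""
    T=tool();Rm=T[:3,:3]
    s=Rm.T@(np.array(p)-T[:3,3])*1000
    t=Rm.T@np.append(zdir,0)
    a=np.degrees(np.arctan2(t[0],t[2])); a=(a+90)%180-90
    print("shift",s.round(1),"turn",round(a,1),"tool y",Rm[:,1].round(3),"pos",T[:3,3].round(4),"j6",manip.read_state()["joint_pos"][5].round(2))
def yd(deg): a=np.radians(deg);return [-np.sin(a),np.cos(a)]
E
python3 -c "
from h import *
print(tool().round(3));goto([.4742,-.341,.22],yd(-26));goto([.589,-.1375,.3],yd(-6))"
```

```text
[[-0.949 -0.     0.316  0.182]
 [-0.316  0.001 -0.949 -0.545]
 [-0.    -1.    -0.001  0.207]
 [ 0.     0.     0.     1.   ]]
shift [-342.   -13.2 -101.3] turn 44.4 tool y [-0.     0.001 -1.   ] pos [ 0.1818 -0.5453  0.2067] j6 -0.13
shift [-515.3  -93.  -258.2] turn 24.4 tool y [-0.     0.001 -1.   ] pos [ 0.1818 -0.5453  0.2067] j6 -0.13
```

```bash
python3 -m creep '[[[1,-50,-15,-15,0],[1,-50,-15,-15,0],[1,-50,-15,-15,0],[1,-50,-8,-15,0],[1,-50,0,-15,0]]]' 40; python3 -m creep '[[[1,-50,0,-15,0],[1,-42,0,-11,0],[1,0,0,0,10],[1,0,0,0,10],[1,0,0,0,10]]]'; python3 -m creep '[[[1,0,0,0,10],[1,0,0,0,4.4],[1,0,0,0,0]]]'
python3 - <<'E'
from h import *
goto([.4742,-.341,.108],yd(-26))
p,d,W=grab("wrist")
cv2.imwrite("pics/w1.png",p)
m=(W[...,2]>.132)&(W[...,2]<.15)&(sat(p)<60)
n,l,st,ce=cv2.connectedComponentsWithStats(m.astype(np.uint8))
for i in range(1,n):
    if st[i,4]>150:
        q=W[l==i];print(st[i],cv2.minAreaRect((q[:,:2]*1000).astype(np.float32)),q.mean(0))
E
```

```text
time_s: 0.72
position: [0.3966, -0.3941, 0.2607]
orientation: [-0.332, 2.047, -2.048]
wrist_force: [0.0, -0.9, 0.1]
opening: 0.999
time_s: 1.35
position: [0.4744, -0.3413, 0.2597]
orientation: [-0.219, -2.113, 2.111]
wrist_force: [-0.1, -0.1, 0.3]
opening: 1.0
time_s: 1.72
position: [0.4743, -0.3414, 0.2599]
orientation: [-0.453, -1.97, 1.97]
wrist_force: [0.0, -0.3, -0.0]
opening: 0.997
shift [  0.2 151.9  -0.3] turn 0.1 tool y [-0.     0.001 -1.   ] pos [ 0.4743 -0.3414  0.2599] j6 1.27
[427   0  40  49 772] ((527.6919555664062, -563.9439697265625), (53.249752044677734, 7.823605537414551), 11.727746963500977) [ 0.52747908 -0.5647557   0.1414667 ]
[235 167  37  24 858] ((471.3263854980469, -341.0931091308594), (39.33181381225586, 25.002689361572266), 63.403865814208984) [ 0.47220258 -0.34105442  0.13941098]
[497 308  15  37 327] ((149.7494659423828, -548.5814819335938), (15.663887023925781, 49.92143630981445), 70.65100860595703) [ 0.15635211 -0.5499465   0.13963066]
```

```bash
python3 -m creep '[[[1,1.6,40,0,0],[1,0,50,0,0],[1,0,40,0,0],[1,0,18,0,0],[1,0,0,0,0]]]' 50; python3 -m creep '[[[0,0,0,0,0],[0,0,0,0,0],[0,0,0,0,0],[0,0,0,0,0],[0,0,0,0,0]]]';python3 -m creep '[[[0,0,0,0,0],[0,0,-20,0,0],[0,0,-50,0,0],[0,0,-50,0,0],[0,0,0,0,0]]]'; python3 -c "
from h import *
goto([.589,-.1375,.28],yd(-6))
p,d,W=grab('side');cv2.imwrite('pics/s1.png',p)"
```

```text
time_s: 2.4
position: [0.4728, -0.3406, 0.1119]
orientation: [-0.452, -1.971, 1.969]
wrist_force: [-0.0, -0.7, 0.2]
opening: 0.998
time_s: 3.02
position: [0.4734, -0.3414, 0.1137]
orientation: [-0.456, -1.969, 1.972]
wrist_force: [-0.8, -0.8, 9.0]
opening: 0.421
time_s: 3.65
position: [0.4738, -0.3416, 0.2364]
orientation: [-0.46, -1.969, 1.975]
wrist_force: [-0.2, -1.2, -3.8]
opening: 0.42
shift [ -14.5  -44.  -233.8] turn -20.0 tool y [ 0.005 -0.004 -1.   ] pos [ 0.4738 -0.3416  0.2364] j6 1.27
```

View pics/s1.png

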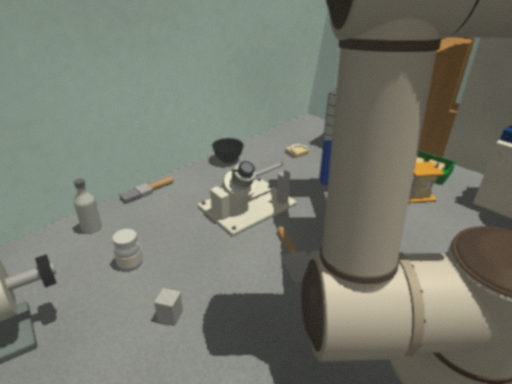

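```bash
python3 -m creep '[[[0,0,-44,0,0],[0,-3,0,-40,0],[0,-3,0,-50,0],[0,-3,0,-50,0],[0,-3,0,-50,0]]]' ; python3 -m creep '[[[0,-2.5,0,-43.8,0],[0,0,0,0,-10],[0,0,0,0,-10],[0,0,0,0,0],[0,0,0,0,0]]]'
python3 - <<'E'
from h import *
goto([.589,-.1375,.28],yd(-6))
p,d,W=grab("wrist");np.savez("w2.npz",p=p,d=d,W=W)
cv2.imwrite("pics/w2.png",cv2.resize(p,None,fx=1.4,fy=1.4))
def rect(m,l):
    n,L,st,ce=cv2.connectedComponentsWithStats(m.astype(np.uint8))
    for i in range(1,n):
        if st[i,4]>60:
            q=W[L==i];print(l,st[i],cv2.minAreaRect((q[:,:2]*1000).astype(np.float32)),q.mean(0))
rect((W[...,2]>.105)&(W[...,2]<.117)&(W[...,0]<.59)&(W[...,0]>.5)&(abs(W[...,1]+.135)<.05),'lug')
q=W[(W[...,2]>.1)&(W[...,2]<.12)&(W[...,0]>.592)&(W[...,0]<.64)&(W[...,1]<-.08)&(W[...,1]>-.2)]
if len(q)>9: print('lever',len(q),q.mean(0),np.linalg.svd(q-q.mean(0))[2][0])
p,d,W=grab("scene");cv2.imwrite("pics/s2.png",cv2.resize(p[60:260,100:300],None,fx=2.9,fy=2.9))
E
```

```text
time_s: 4.32
position: [0.5671, -0.1736, 0.2743]
orientation: [-0.451, -1.969, 1.968]
wrist_force: [-0.0, -0.7, -3.5]
opening: 0.418
time_s: 4.95
position: [0.5881, -0.137, 0.2753]
orientation: [-0.116, -2.166, 2.165]
wrist_force: [0.8, 0.2, -4.0]
opening: 0.418
shift [-1.  -4.7  0.4] turn -0.2 tool y [-0.001  0.001 -1.   ] pos [ 0.5881 -0.137   0.2753] j6 1.32
lever 782 [ 0.61057176 -0.1269048   0.11062405] [-1.08764912e-01 -9.94067022e-01  9.74685635e-04]
```

View pics/w2.png

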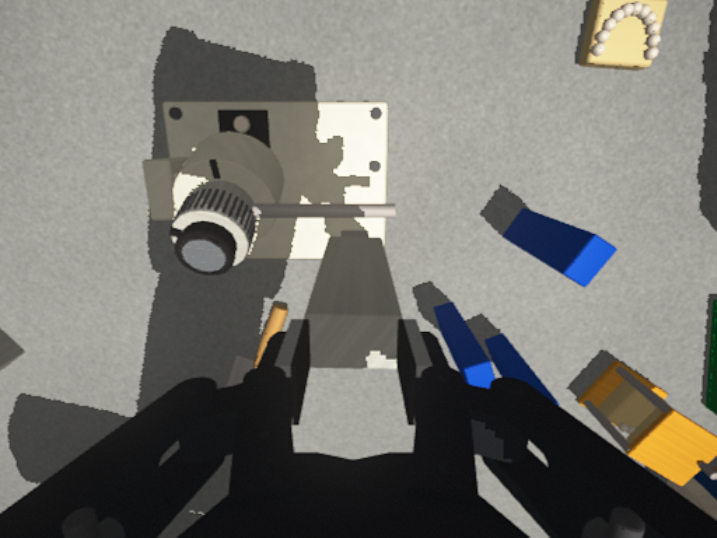

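View pics/s2.png

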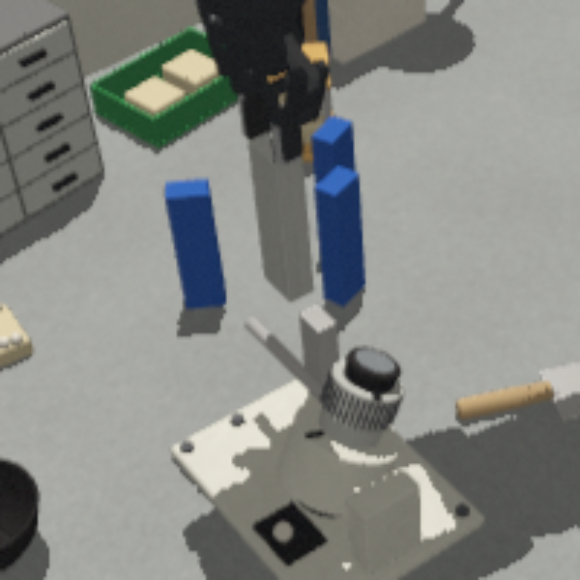

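The wrist view shows the block held upright at (345,310), the lever at (325,210), and the ring at (212,235) with its ridge at (175,232); the housing line is at (213,168). The scene view shows the block hanging straight above the scope, at (280,215). Next I'll measure the block's +x face against the lever in the wrist image.

Run:
```python
from h import *
z=np.load("w2.npz");W=z["W"];p=z["p"]
a=np.radians(-6.2);x=np.array([np.cos(a),np.sin(a),0]);y=np.array([-np.sin(a),np.cos(a),0])
g=np.array([.588,-.137,0])
L=(W-g)@np.stack([x,y,[0,0,1]],1)
F=L[165:260,215:280]  # block face region
for lo in np.arange(.13,.28,.02):
    m=(F[...,2]>lo)&(F[...,2]<lo+.02)&(abs(F[...,0])<.03)
    if m.sum()>10:q=F[m];print(round(lo,2),m.sum(),'x',np.median(q[:,0]).round(4),'y',np.percentile(q[:,1],[2,98]).round(4))
for y0 in(-.03,-.02,0,.02,.04):
    m=(abs(L[...,1]-y0)<.006)&(abs(L[...,0]-.022)<.014)&(L[...,2]>.1)&(L[...,2]<.12)
    if m.sum()>5:print('lever',y0,m.sum(),np.percentile(L[m][:,0],[3,50,97]).round(4),L[m][:,2].max())
m=(L[...,2]>.1)&(L[...,2]<.12)&(abs(L[...,0]-.022)<.014);print('tip y',L[m][:,1].min())
```

```text
0.15 58 x 0.0107 y [-0.0188  0.0179]
0.17 196 x 0.0107 y [-0.0187  0.0183]
0.19 244 x 0.0107 y [-0.0191  0.0188]
0.21 305 x 0.0107 y [-0.0184  0.0185]
0.23 406 x 0.0107 y [-0.0184  0.0189]
0.25 522 x 0.0107 y [-0.0178  0.0192]
0.27 680 x 0.0107 y [-0.0161  0.0192]
lever -0.03 87 [0.0153 0.022  0.0264] 0.11313746154002968
lever -0.02 101 [0.0154 0.022  0.0264] 0.11334569756481683
lever 0 99 [0.0154 0.0211 0.0264] 0.1138165779629901
lever 0.02 99 [0.0153 0.022  0.0265] 0.11324585330392367
lever 0.04 100 [0.0154 0.022  0.0264] 0.11438522075546587
tip y -0.03497652925144604
```

```bash
python3 -m creep '[[[0,-1.3,35,0,0],[0,0,30,0,0],[0,0,30,0,0],[0,0,30,0,0],[0,0,18,0,0]]]' ; python3 -m creep '[[[0,0,2,0,0],[0,0,1,0,0],[0,0,0,0,0]]]';  python3 -m creep '[[[0,0,1,0,0],[0,0,0,0,0]]]'
```

```text
time_s: 5.68
position: [0.5891, -0.137, 0.1317]
orientation: [-0.113, -2.167, 2.166]
wrist_force: [0.6, 0.4, -3.0]
opening: 0.417
time_s: 6.05
position: [0.59, -0.1372, 0.1313]
orientation: [-0.115, -2.168, 2.169]
wrist_force: [-0.4, -0.4, -4.0]
opening: 0.417
time_s: 6.3
position: [0.5896, -0.1371, 0.1294]
orientation: [-0.113, -2.168, 2.168]
wrist_force: [0.4, 0.6, -3.0]
opening: 0.42
```

```bash
python3 -m creep '[[[0,0,1,0,0],[0,0,0,0,0]]]';  python3 -m creep '[[[0,0,1,0,0],[0,0,0,0,0]]]';python3 -m creep '[[[0,0,1,0,0],[0,0,0,0,0]]]'
```

```text
time_s: 6.55
position: [0.5896, -0.1371, 0.1282]
orientation: [-0.113, -2.168, 2.168]
wrist_force: [-0.2, 0.8, -2.9]
opening: 0.418
time_s: 6.8
position: [0.59, -0.1373, 0.1279]
orientation: [-0.114, -2.168, 2.169]
wrist_force: [0.5, -0.8, 5.1]
opening: 0.414
time_s: 7.05
position: [0.5903, -0.1375, 0.1277]
orientation: [-0.116, -2.168, 2.17]
wrist_force: [-0.8, -1.8, 12.7]
opening: 0.417
```

```bash
python3 -m creep '[[[0,0,-1.5,0,0],[0.75,0,0,0,0],[0.75,0,0,0,0],[0.75,0,0,0,0],[0.75,0,0,0,0]]]' ; python3 -m creep '[[[0.75,0,-20,0,0],[0.75,0,-40,0,0],[0.75,0,-50,0,0],[1,0,-30,0,0],[1,0,0,0,0]]]'
python3 - <<'E'
from h import *
p,d,W=grab("wrist");np.savez("w3.npz",p=p,d=d,W=W)
a=np.radians(-6.2);M=np.array([[np.cos(a),np.sin(a),0],[-np.sin(a),np.cos(a),0],[0,0,1]]).T
L=(W-np.array([.588,-.137,0]))@M
m=(abs(L[...,2]-.154)<.006)&(abs(L[...,0])<.03)&(abs(L[...,1])<.04)
q=L[m];print('top',m.sum(),cv2.minAreaRect((q[:,:2]*1000).astype(np.float32)),q.mean(0),q[:,2].std())
m=(L[...,2]>.1)&(L[...,2]<.12)&(abs(L[...,0]-.022)<.014)&(L[...,1]<.06)&(L[...,1]>-.05);q=L[m];print('lever',np.percentile(q[:,0],[3,97]),q[:,1].min(),np.linalg.svd(q-q.mean(0))[2][0])
# eyepiece top & ring
m=(L[...,2]>.125)&(abs(L[...,1]-.115)<.05)&(L[...,0]>-.06)&(L[...,0]<.08)
q=L[m];print('eye/ring',len(q),q.min(0),q.max(0))
v,u=np.where(m);s=slice(max(v.min()-40,0),v.max()+25),slice(max(u.min()-25,0),u.max()+25);print(s)
c=np.hstack([cv2.resize(p[s],None,fx=3,fy=3,interpolation=cv2.INTER_CUBIC)]);cv2.imwrite("pics/c3.png",c[:600,:800]);print(c.shape)
goto([.6097,-.0242,.23],yd(-6))
E
```

```text
time_s: 7.68
position: [0.5896, -0.137, 0.1276]
orientation: [-0.113, -2.168, 2.168]
wrist_force: [-0.2, -0.2, 0.4]
opening: 0.751
time_s: 8.3
position: [0.5902, -0.1373, 0.2702]
orientation: [-0.117, -2.169, 2.171]
wrist_force: [0.2, 0.3, -1.2]
opening: 0.998
top 871 ((-0.1846771240234375, -0.31728172302246094), (39.5817985534668, 25.648054122924805), 89.04603576660156) [ 8.44241158e-04 -3.80673762e-05  1.53542383e-01] 0.00105190790088882
lever [0.01212012 0.02646498] -0.03481336054160225 [-0.01430011 -0.9998955  -0.00211934]
eye/ring 5364 [-0.02279391  0.06500083  0.12502551] [0.04282683 0.1438966  0.38255642]
(slice(np.int64(97), np.int64(408), None), slice(0, np.int64(204), None))
(861, 612, 3)
shift [  -8.    38.3 -114.4] turn 0.0 tool y [ 0.001 -0.    -1.   ] pos [ 0.5898 -0.1371  0.2683] j6 1.32
```

View pics/c3.png

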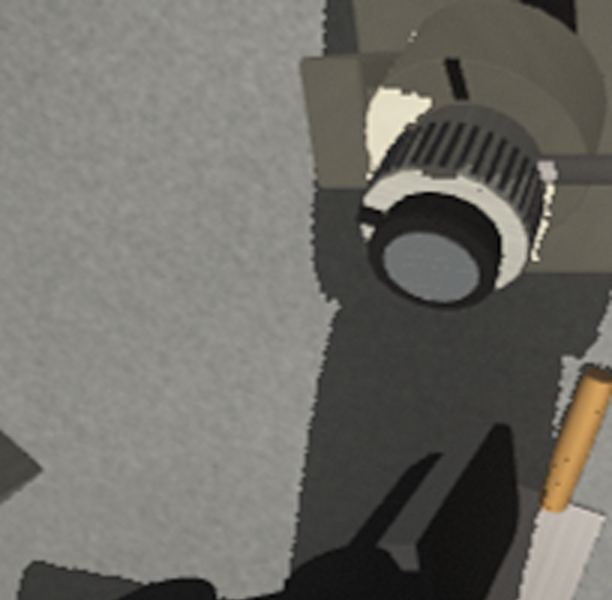

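The crop shows the ring at (450,200), its ridge at (372,217) on the +y side, and the housing line at (456,80). The ring needs roughly 75° clockwise. The block stands centred and upright. Next I'll find the ring's axis from the flat eyepiece top.

Run:
```python
from h import *
z=np.load("w3.npz");W=z["W"];p=z["p"]
g=cv2.cvtColor(p,cv2.COLOR_BGR2GRAY)
mask=np.zeros((386,514),np.uint8);im=p.copy()
cv2.floodFill(im,mask,(143,185),(0,0,255),(6,6,6),(6,6,6),4|cv2.FLOODFILL_FIXED_RANGE)
m=mask[1:-1,1:-1]>0;q=W[m];q=q[np.isfinite(q[:,2])];c=np.median(q,0);n=np.linalg.svd(q-q.mean(0))[2][2];n*=np.sign(n[2])
print(m.sum(),c,q.mean(0),n,'tilt',np.degrees(np.arccos(n[2])),'az',np.degrees(np.arctan2(n[1],n[0])))
a=np.radians(-6.2);nn=np.array([-np.sin(np.radians(26))*np.cos(a),-np.sin(np.radians(26))*np.sin(a),np.cos(np.radians(26))]);print(nn)
e=q.mean(0);print('grip from eyepiece',e-nn*.030)
# ring top: bright annulus points in plane 16 mm below
P=W.reshape(-1,3);h=(P-e)@nn;r=np.linalg.norm(P-e-np.outer(h,nn),axis=1)
s=P[(abs(h+.016)<.004)&(r<.034)&(r>.02)];print(len(s),s.mean(0))
k=P[(h<-.018)&(h>-.046)&(r<.036)&(r>.024)]  # cylinder side: fit axis
from scipy.optimize import least_squares
u=np.cross([0,0,1],nn);u/=np.linalg.norm(u);v=np.cross(nn,u)
A=np.c_[(k-e)@u,(k-e)@v];o=least_squares(lambda t:np.hypot(*(A-t).T)-.030,[0,0],loss='soft_l1',f_scale=.001);print(len(k),o.x,'offset along y / up; axis grip',e-nn*.030+u*o.x[0]+v*o.x[1],u)
```

```text
492 [ 0.59598563 -0.02333872  0.16037938] [ 0.59599234 -0.02334033  0.16037027] [-0.4359175   0.05025212  0.89858258] tilt 26.02762493675057 az 173.42402937727013
[-0.4358071   0.0473438   0.89879405]
grip from eyepiece [ 0.60906656 -0.02476064  0.13340645]
764 [ 0.61387411 -0.03062127  0.15052523]
961 [-0.00058659 -0.00073761] offset along y / up; axis grip [ 0.60847082 -0.02410588  0.1330831 ] [-0.10799936 -0.99415096  0.        ]
```

Run:
```python
from h import *
z=np.load("scene0.npz");c=manip.get_calibration("scene");W=cloud(z["d"],c["intrinsics"],c["extrinsics"])
a=np.radians(-6.3);M=np.array([[np.cos(a),np.sin(a),0],[-np.sin(a),np.cos(a),0],[0,0,1]]).T
L=((W-np.array([.609,-.0244,0]))@M).reshape(-1,3)
for z0 in np.arange(.04,.18,.01):
    q=L[(abs(L[:,2]-z0)<.005)&(abs(L[:,0])<.12)&(L[:,1]>.035)&(L[:,1]<.15)]
    if len(q):print(z0.round(2),len(q),q.min(0).round(3),q.max(0).round(3))
goto([.609,-.0244,.20],yd(-6.3))
```

```text
0.04 60 [0.005 0.049 0.035] [0.057 0.074 0.045]
0.05 67 [0.004 0.052 0.045] [0.058 0.075 0.055]
0.06 71 [0.005 0.036 0.055] [0.062 0.075 0.064]
0.07 78 [0.003 0.036 0.065] [0.061 0.075 0.075]
0.08 95 [0.003 0.035 0.075] [0.059 0.074 0.085]
0.09 300 [-0.     0.035  0.085] [0.057 0.074 0.095]
0.1 50 [0.005 0.035 0.095] [0.047 0.044 0.105]
0.11 15 [0.024 0.036 0.105] [0.04  0.042 0.112]
shift [  -7.3   68.3 -114.1] turn 0.3 tool y [ 0.001 -0.    -1.   ] pos [ 0.5898 -0.1371  0.2683] j6 1.32
```

```bash
python3 -m creep '[[[1,-4,10,-55,0],[1,-3.3,10,-59,0],[1,0,20,0,-10],[1,0,10,0,-10],[1,0,0,0,-10]]]' 60; python3 -m creep '[[[1,0,40,0,0],[1,0,30,0,0],[1,0,20,0,0],[1,0,10,0,0],[1,0,0,0,0]]]'; python3 -c "
from h import *
goto([.609,-.0244,.118],yd(-36.3)); goto([.609,-.0244,.118],yd(-6.3))"
```

```text
time_s: 8.98
position: [0.6079, -0.0241, 0.2152]
orientation: [-0.433, 1.989, -1.986]
wrist_force: [-0.1, -0.4, 1.0]
opening: 1.0
time_s: 9.6
position: [0.6083, -0.0244, 0.1169]
orientation: [-0.425, 1.991, -1.99]
wrist_force: [-0.3, -0.1, -0.0]
opening: 0.997
shift [-0.7 -1.1  0.3] turn 60.3 tool y [-0.001  0.    -1.   ] pos [ 0.6083 -0.0244  0.1169] j6 0.98
shift [-0.7 -1.1  0.3] turn 30.3 tool y [-0.001  0.    -1.   ] pos [ 0.6083 -0.0244  0.1169] j6 0.98
```

```bash
python3 -m creep '[[[0,0,0,0,0],[0,0,0,0,0],[0,0,0,0,0],[0,0,0,0,0]]]' 60; python3 -m creep '[[[0,0,0,0,5],[0,0,0,0,5],[0,0,0,0,0]]]';  python3 -c "
from h import *
print(manip.read_state()['ft_torque'])
p,d,W=grab('scene');np.savez('s3.npz',p=p,d=d,W=W);cv2.imwrite('pics/s3.png',cv2.resize(p[110:250,140:290],None,fx=4,fy=4,interpolation=cv2.INTER_CUBIC))"
```

```text
time_s: 10.1
position: [0.609, -0.0243, 0.1195]
orientation: [-0.422, 1.989, -1.99]
wrist_force: [-5.8, 3.3, 14.1]
opening: 0.593
time_s: 10.48
position: [0.6104, -0.0249, 0.1192]
orientation: [-0.251, 2.088, -2.092]
wrist_force: [9.1, -2.6, 1.7]
opening: 0.578
[-0.47879956 -1.90699429  0.25102487]
```

View pics/s3.png

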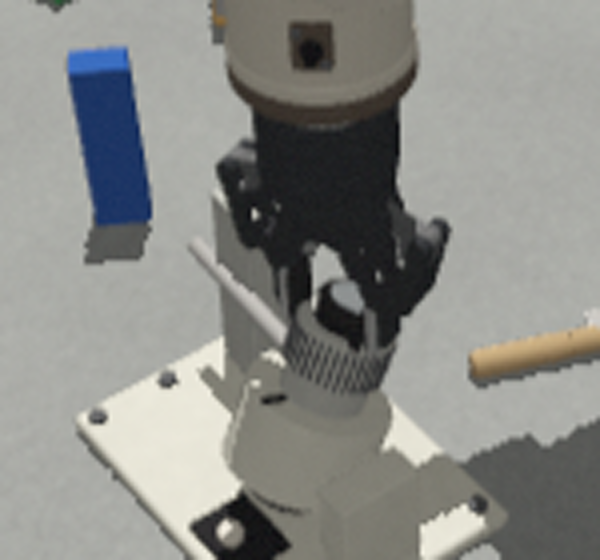

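The grip is on the ring's upper edge, with the fingers at about (300,300) and (380,340), and the lever and block look unchanged. I'll carry the stroke on and then check the ridge.

```bash
python3 -m creep '[[[0,0,0,0,8],[0,0,0,0,8],[0,0,0,0,8],[0,0,0,0,8],[0,0,0,0,0]]]' 60
python3 - <<'E'
from h import *
print(manip.read_state()['ft_torque'])
p,d,W=grab('wrist');np.savez('w4.npz',p=p,d=d,W=W);cv2.imwrite('pics/w4.png',cv2.resize(p,None,fx=1.5,fy=1.5))
E
```

```text
time_s: 11.15
position: [0.6121, -0.0272, 0.1252]
orientation: [-0.341, -2.053, 2.06]
wrist_force: [-9.6, -21.7, 57.1]
opening: 0.467
[-1.05241159  0.00325929  1.72970046]
```

View pics/w4.png

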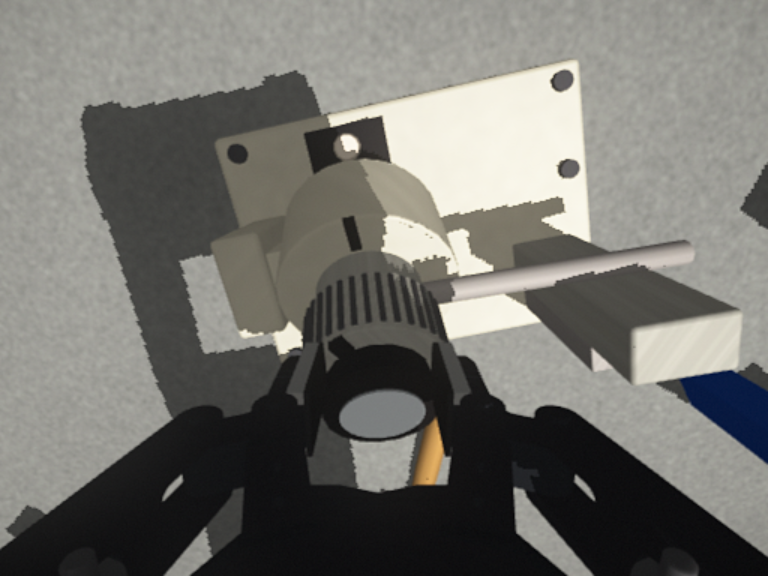

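The wrist view shows the ridge at (342,346) pointing up-left, well on its way to the line at (352,232). The fingers have ridden up onto the eyepiece at (382,410): 57 N up and an opening of 0.47. I'll release, then measure the lever, block and ridge.

```bash
python3 -m creep '[[[1,0,0,0,0],[1,0,-10,0,0],[1,0,-40,0,0],[1,0,-50,0,0],[1,0,0,0,0]]]' 60
cat > m.py <<'E'
from h import *
import sys
p,d,W=grab('wrist');
a=np.radians(-6.3);M=np.array([[np.cos(a),np.sin(a),0],[-np.sin(a),np.cos(a),0],[0,0,1]]).T
L=(W-np.array([.588,-.137,0]))@M
m=(abs(L[...,2]-.154)<.006)&(abs(L[...,0])<.03)&(abs(L[...,1])<.04)
q=L[m]
if len(q)>5:print('top',m.sum(),cv2.minAreaRect((q[:,:2]*1000).astype(np.float32)),q[:,2].mean())
for lo in(-.034,.024):
    m=(L[...,2]>.095)&(L[...,2]<.125)&(abs(L[...,0]-.022)<.018)&(L[...,1]>lo)&(L[...,1]<lo+.012);q=L[m]
    if len(q)>5:print('lever y',lo,np.percentile(q[:,0],[3,97]).round(4),q[:,2].max())
t=np.radians(26);nn=M@np.array([-np.sin(t),0,np.cos(t)]);e=np.array([.596,-.0234,.1604]) # eyepiece top
u=M@np.array([0,1,0.]);v=np.cross(u,nn)  # v: scope +x-ish, uphill
P=W-e;h=P@nn;r1=P@u;r2=P@v;r=np.hypot(r1,r2)
g=cv2.cvtColor(p,cv2.COLOR_BGR2GRAY)
m=(h>-.022)&(h<-.010)&(r<.031)&(r>.0245)
b=np.degrees(np.arctan2(r1,r2)) # angle from +x towards +y; clockwise decreases
for k in range(-180,180,10):
    mm=m&(b>=k)&(b<k+10)
    if mm.sum()>3:print((k,int(mm.sum()),int(np.percentile(g[mm],20)),int(np.median(g[mm]))),end=' ')
vv,uu=np.where((h>-.05)&(h<.01)&(r<.035));s=slice(max(vv.min()-25,0),vv.max()+15),slice(max(uu.min()-15,0),uu.max()+60)
cv2.imwrite(sys.argv[1],cv2.resize(p[s],None,fx=4,fy=4,interpolation=cv2.INTER_CUBIC)[:600,:800])
E
python3 m.py pics/c5.png
```

```text
time_s: 11.82
position: [0.6101, -0.0244, 0.2223]
orientation: [-0.331, -2.055, 2.055]
wrist_force: [0.3, 0.4, 0.7]
opening: 1.001
top 1339 ((3.5156373977661133, 0.06535720825195312), (40.239234924316406, 25.56867218017578), 89.58890533447266) 0.15369699946319135
lever y -0.034 [0.0245 0.0353] 0.11842147834646777
lever y 0.024 [0.0211 0.0317] 0.11621136526336767
(-130, 5, 152, 192) (-120, 15, 163, 198) (-110, 19, 188, 198) (-100, 17, 196, 198) (-90, 19, 170, 193) (-80, 30, 109, 193) (-70, 30, 75, 84) (-60, 33, 78, 85) (-50, 30, 77, 84) (-40, 42, 80, 83) (-30, 41, 78, 82) (-20, 41, 76, 84) (-10, 42, 81, 85) (0, 45, 73, 83) (10, 42, 80, 83) (20, 56, 25, 32) (30, 43, 26, 50) (40, 36, 76, 79) (50, 35, 65, 80) (60, 30, 52, 78) (70, 30, 58, 80) (80, 24, 74, 79) (90, 23, 75, 79) (100, 19, 73, 79) (110, 6, 71, 76)
```

Run:
```python
from h import *
a=np.radians(-6.3);M=np.array([[np.cos(a),np.sin(a),0],[-np.sin(a),np.cos(a),0],[0,0,1]]).T
def an(W,l):
    L=(W-np.array([.588,-.137,0]))@M
    for lo in(-.034,-.01,.024):
        m=(L[...,2]>.105)&(L[...,2]<.125)&(abs(L[...,0]-.026)<.016)&(L[...,1]>lo)&(L[...,1]<lo+.012);q=L[m]
        if len(q)>3:print(l,lo,len(q),np.percentile(q[:,0],[3,50,97]).round(4),q[:,2].max().round(4))
    m=(abs(L[...,2]-.154)<.004)&(abs(L[...,0])<.03)&(abs(L[...,1])<.04);q=L[m]
    if len(q)>5:print(l,'top',len(q),cv2.minAreaRect((q[:,:2]*1000).astype(np.float32)))
z=np.load("scene0.npz");c=manip.get_calibration("scene");an(cloud(z["d"],c["intrinsics"],c["extrinsics"]),'scene0')
an(np.load('s3.npz')['W'],'s3');an(np.load('w3.npz')['W'],'w3');an(np.load('w4.npz')['W'],'w4')
p,d,W=grab('scene');an(W,'now')
cv2.imwrite('pics/s5.png',cv2.resize(p[110:250,140:290],None,fx=4,fy=4,interpolation=cv2.INTER_CUBIC))
```

```text
scene0 -0.034 18 [0.0213 0.0256 0.0295] 0.1153
scene0 -0.01 17 [0.0193 0.0259 0.0295] 0.1149
scene0 0.024 16 [0.0187 0.0256 0.0283] 0.116
s3 -0.034 15 [0.0117 0.0183 0.0225] 0.1119
s3 -0.01 26 [0.0101 0.0166 0.0237] 0.1238
s3 0.024 19 [0.016  0.0202 0.0261] 0.1142
s3 top 22 ((5.2940993309021, -3.350770950317383), (11.29492473602295, 35.1475944519043), 15.469038009643555)
w3 -0.034 100 [0.0161 0.0219 0.0266] 0.1136
w3 -0.01 128 [0.0121 0.02   0.0264] 0.1225
w3 0.024 102 [0.0156 0.0215 0.0263] 0.1132
w3 top 853 ((-0.20597362518310547, -0.3181495666503906), (39.566986083984375, 25.656782150268555), 89.04877471923828)
w4 -0.034 267 [0.0107 0.0163 0.0203] 0.1105
w4 -0.01 273 [0.0113 0.0174 0.0214] 0.1111
w4 0.024 271 [0.0128 0.0188 0.023 ] 0.1119
w4 top 3193 ((-4.256688117980957, 0.3930091857910156), (40.859310150146484, 25.62275505065918), 89.46785736083984)
now -0.034 21 [0.0145 0.0333 0.0379] 0.1193
now -0.01 30 [0.0154 0.0285 0.0358] 0.1245
now 0.024 21 [0.023  0.0312 0.0347] 0.1172
now top 132 ((4.438321113586426, -2.645252227783203), (26.05832862854004, 44.74158477783203), 0.6542397141456604)
```

View pics/s5.png

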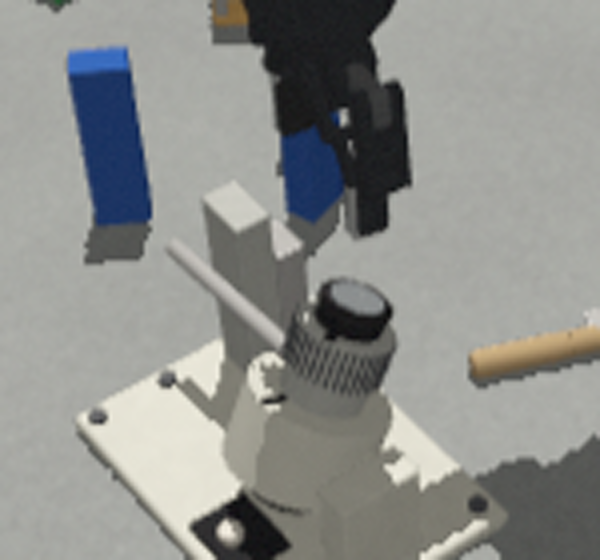

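After release the lever sits about +8 mm in x at the tip, kicked anticlockwise but still inside 16 mm. The block is still in the gap, and the ridge is about 28° short of the line. I'll regrip lower, near the neutral angle and with less force, so the fingers don't ride up.

```bash
python3 -c "
from h import *
goto([.6095,-.0245,.114],yd(-6.3+10))"
```

```text
shift [ -0.6 104.    0. ] turn -21.7 tool y [ 0.001  0.    -1.   ] pos [ 0.6088 -0.0243  0.218 ] j6 1.72
```

```bash
python3 -m creep '[[[1,-0.6,0,0,-10],[1,0,20,0,-10],[1,0,35,0,-1.7],[1,0,30,0,0],[1,0,17,0,0]]]' 40; python3 -m creep '[[[1,0,0,0,0],[0.5,0,0,0,0],[0.5,0,0,0,0],[0.5,0,0,0,0]]]' 40; python3 -m creep '[[[0.5,0,2,0,4],[0.5,0,0,0,4],[0.5,0,0,0,0]]]';python3 -c "
from h import *
print(manip.read_state()['ft_torque']);goto([.6095,-.0245,.114],yd(-6.3))"
```

```text
time_s: 12.55
position: [0.6082, -0.0244, 0.1131]
orientation: [-0.075, 2.191, -2.189]
wrist_force: [-0.5, 0.0, -0.7]
opening: 0.999
time_s: 13.05
position: [0.61, -0.0256, 0.1179]
orientation: [-0.068, 2.185, -2.189]
wrist_force: [-3.4, -7.3, 11.5]
opening: 0.617
time_s: 13.42
position: [0.6104, -0.0252, 0.1174]
orientation: [-0.088, -2.184, 2.186]
wrist_force: [-7.4, -5.7, 27.0]
opening: 0.612
[0.69895462 1.05043999 0.66670568]
shift [ 1.   3.4 -0.6] turn 2.0 tool y [ 0.005 -0.001 -1.   ] pos [ 0.6104 -0.0252  0.1174] j6 1.48
```

```bash
for i in 1 2 3; do python3 -m creep '[[[0.5,0,0,0,4],[0.5,0,0,0,4],[0.5,0,0,0,0]]]' | egrep 'pos|force|open'; python3 -c "
from h import *
print(manip.read_state()['ft_torque'])"; done; python3 m.py pics/c6.png
```

```text
position: [0.6139, -0.0245, 0.12]
wrist_force: [-5.5, 9.7, 65.2]
opening: 0.579
[ 0.95637287  0.67777088 -0.3327704 ]
position: [0.6131, -0.0253, 0.1216]
wrist_force: [-5.4, -1.3, 58.5]
opening: 0.547
[0.83788815 0.1555928  0.51596573]
position: [0.6151, -0.0273, 0.1214]
wrist_force: [16.8, -17.3, 46.9]
opening: 0.543
[-1.63643509 -3.08914483  1.17614141]
top 3935 ((-4.011562347412109, 0.29851722717285156), (40.94801330566406, 26.32636833190918), 87.01927947998047) 0.15356481197461302
lever y -0.034 [0.0103 0.0205] 0.11027153113922875
lever y 0.024 [0.0129 0.0231] 0.1114484795387451
(-80, 21, 30, 50) (-70, 97, 32, 78) (-60, 93, 74, 86) (-50, 97, 73, 86) (-40, 113, 80, 87) (-30, 123, 81, 89) (-20, 117, 85, 88) (-10, 119, 84, 87) (0, 143, 20, 81) (10, 155, 18, 21) (20, 93, 53, 83) (30, 95, 77, 83) (40, 76, 23, 81) (50, 50, 18, 69) (60, 31, 31, 83) (70, 30, 78, 83) (80, 45, 79, 82) (90, 38, 80, 82) (100, 13, 72, 81)
```

The ridge is at about 13° and the lever is held against the block at −5 mm. I'll take the load off (raise the command) before opening, then regrip for another stroke.

```bash
python3 -m creep '[[[0.5,0,-4,0,-2],[0.5,0,-4,0,-2],[0.5,0,0,0,0]]]' 20; python3 -m creep '[[[0.7,0,0,0,0],[0.8,0,0,0,0],[1,0,0,0,0],[1,0,-50,0,0],[1,0,-30,0,0]]]' ;python3 -m creep '[[[1,0,0,0,0]]]'; python3 m.py pics/c7.png;python3 -c "
from h import *
goto([.6095,-.0245,.114],yd(-6.3+10))"
```

```text
time_s: 14.98
position: [0.6121, -0.0266, 0.1238]
orientation: [-0.436, -1.989, 1.992]
wrist_force: [15.3, -16.0, 2.1]
opening: 0.545
time_s: 15.6
position: [0.6095, -0.0245, 0.2039]
orientation: [-0.429, -1.989, 1.988]
wrist_force: [0.5, -0.6, 0.5]
opening: 0.999
time_s: 15.72
position: [0.6101, -0.0246, 0.2043]
orientation: [-0.431, -1.99, 1.989]
wrist_force: [-0.7, -0.4, -1.3]
opening: 1.002
top 1595 ((0.1879863739013672, 0.14554595947265625), (39.993404388427734, 25.256086349487305), 88.11595153808594) 0.15344841387282082
lever y -0.034 [0.0146 0.0253] 0.11246044705679503
lever y 0.024 [0.0152 0.0258] 0.11284467020657896
(-130, 12, 155, 182) (-120, 16, 197, 200) (-110, 19, 191, 196) (-100, 24, 181, 194) (-90, 30, 72, 84) (-80, 26, 82, 86) (-70, 33, 79, 85) (-60, 36, 72, 84) (-50, 42, 77, 83) (-40, 46, 72, 84) (-30, 44, 80, 85) (-20, 53, 75, 84) (-10, 47, 82, 83) (0, 55, 55, 82) (10, 68, 25, 27) (20, 44, 37, 69) (30, 46, 70, 79) (40, 40, 64, 78) (50, 39, 68, 79) (60, 29, 70, 80) (70, 31, 66, 79) (80, 26, 66, 79) (90, 27, 77, 79) (100, 18, 70, 76) shift [ 0.1 88.4  0. ] turn -28.0 tool y [ 0.001 -0.    -1.   ] pos [ 0.6095 -0.0245  0.2024] j6 1.83
```

```bash
python3 -m creep '[[[1,0,10,0,-10],[1,0,20,0,-10],[1,0,30,0,-9],[1,0,20,0,0],[1,0,10,0,0]]]' 50; python3 -m creep '[[[1,0,0,0,0],[0.5,0,0,0,0],[0.5,0,0,0,0],[0.5,0,0,0,0]]]' 50; for i in 1 2; do python3 -m creep '[[[0.5,0,0,0,5],[0.5,0,0,0,5],[0.5,0,0,0,0]]]'| egrep 'pos|force|open';python3 -c "
from h import *
print(manip.read_state()['ft_torque'])"; done
```

```text
time_s: 16.4
position: [0.6083, -0.0244, 0.1095]
orientation: [-0.093, 2.181, -2.18]
wrist_force: [0.4, 0.5, 0.5]
opening: 1.002
time_s: 16.9
position: [0.6098, -0.0245, 0.1134]
orientation: [-0.088, 2.178, -2.178]
wrist_force: [-3.7, 1.9, 10.4]
opening: 0.653
position: [0.6113, -0.0248, 0.1128]
wrist_force: [15.9, -2.5, -6.2]
opening: 0.653
[ 0.37718603 -2.85767188  0.29729275]
position: [0.6094, -0.025, 0.1138]
wrist_force: [-8.9, -2.5, 15.8]
opening: 0.65
[0.12658859 1.44687921 0.17062494]
```

```bash
for i in 1 2 ; do python3 -m creep '[[[0.5,0,0,0,4],[0.5,0,0,0,2],[0.5,0,0,0,0]]]'| egrep 'pos|force|open';python3 -c "
from h import *
print(manip.read_state()['ft_torque'])"; done; python3 m.py pics/c8.png
```

```text
position: [0.6106, -0.0257, 0.1132]
wrist_force: [6.6, -9.2, 2.3]
opening: 0.65
[-1.09876538 -1.1823105   0.08618008]
position: [0.6121, -0.0267, 0.1132]
wrist_force: [21.9, -16.3, -7.0]
opening: 0.645
[-2.23583025 -3.85659672  0.42154428]
top 4075 ((-3.6776580810546875, 0.49298667907714844), (40.11347961425781, 26.292095184326172), 87.11264038085938) 0.15350302296024368
lever y -0.034 [0.0104 0.0207] 0.11062308667022724
lever y 0.024 [0.013  0.0233] 0.11179374882323048
(-130, 19, 184, 211) (-120, 17, 84, 129) (-110, 27, 15, 63) (-100, 35, 20, 43) (-90, 67, 23, 84) (-80, 100, 26, 84) (-70, 83, 74, 85) (-60, 96, 80, 87) (-50, 116, 81, 88) (-40, 125, 83, 88) (-30, 135, 79, 87) (-20, 139, 84, 87) (-10, 190, 18, 21) (0, 153, 19, 66) (10, 125, 79, 83) (20, 120, 70, 83) (30, 112, 72, 82) (40, 91, 74, 83) (50, 78, 44, 82) (60, 73, 29, 83) (70, 57, 81, 82) (80, 44, 80, 82) (90, 42, 80, 81) (100, 15, 72, 81)
```

The ridge is at about −3°, so it has reached the line. I'll release gently and check.

```bash
python3 -m creep '[[[0.5,0,0,0,-1],[0.6,0,0,0,0],[0.7,0,0,0,0],[0.85,0,0,0,0],[1,0,0,0,0]]]' 20; python3 -m creep '[[[1,0,0,0,0],[1,0,-30,0,0],[1,0,-50,0,0],[1,0,-10,0,0],[1,0,0,0,0]]]' ; python3 m.py pics/c9.png; python3 -c "
from h import *
a=cv2.imread('pics/c9.png');p,d,W=grab('scene');b=cv2.resize(p[110:250,150:280],None,fx=3,fy=3)
h=max(len(a),len(b));f=lambda i:cv2.copyMakeBorder(i,0,h-len(i),0,0,0)
cv2.imwrite('pics/f9.png',np.hstack([f(a)[:,:400],f(b)]))"
```

```text
time_s: 19.08
position: [0.6093, -0.0245, 0.112]
orientation: [-0.459, -1.967, 1.967]
wrist_force: [-0.5, 0.7, 0.3]
opening: 0.995
time_s: 19.7
position: [0.6094, -0.0246, 0.2019]
orientation: [-0.46, -1.967, 1.967]
wrist_force: [-0.9, -0.9, -0.4]
opening: 1.001
top 1650 ((-1.4954023361206055, -0.04360198974609375), (40.358150482177734, 25.399982452392578), 88.60395050048828) 0.15357092328161479
lever y -0.034 [0.0114 0.022 ] 0.11125541142151507
lever y 0.024 [0.0134 0.024 ] 0.1118801241584837
(-130, 13, 152, 190) (-120, 17, 186, 193) (-110, 22, 191, 193) (-100, 25, 87, 184) (-90, 27, 72, 84) (-80, 30, 80, 85) (-70, 36, 81, 84) (-60, 37, 80, 85) (-50, 46, 79, 85) (-40, 42, 78, 87) (-30, 47, 76, 85) (-20, 51, 83, 85) (-10, 66, 28, 37) (0, 62, 27, 62) (10, 49, 76, 80) (20, 51, 69, 80) (30, 45, 65, 79) (40, 40, 66, 80) (50, 42, 53, 79) (60, 32, 56, 79) (70, 32, 62, 78) (80, 27, 72, 78) (90, 25, 77, 79) (100, 17, 67, 74)
```

View pics/f9.png

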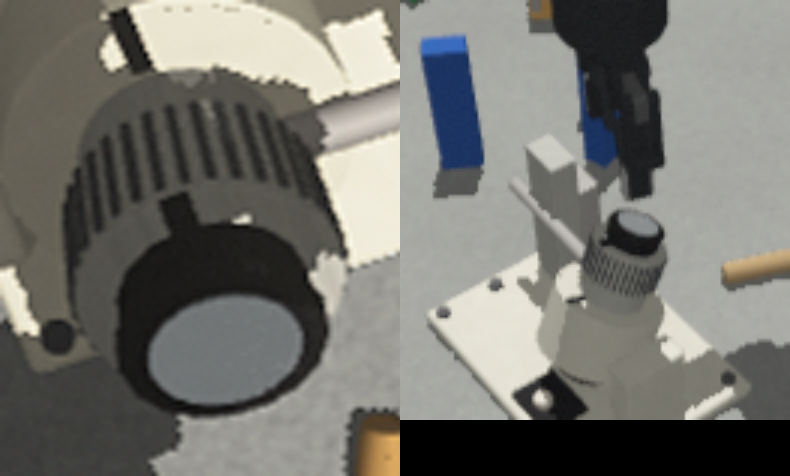

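The ridge at (180,215) points at the housing line at (130,40), at a measured angle of about −1°. The block stands upright between lug and lever, the lever tip is about 4–5 mm from its start, and the gripper is clear above. I'm handing in.

```bash
python3 -c "
from station import manip
print(manip.finish_job())"
```

```text
the job is handed in; nothing more can be done
None
```

The tall aluminium block stands in the gap between lug and lever, the lock ring is turned home, and the job was handed in at about 20 s of the 53 s. No verdict was reported, so the figures below are from my own last images.

**Last checks:**
- **Lock ring:** the black ridge is within about 1° of the housing line, so the ring joint is about 1.45 rad or more, against the 1.3 needed.
- **Block:** it stands upright about 1.5 mm off the middle of the gap, with its top at the expected height.
- **Lever tip:** about 4–5 mm from where it started, against a limit of 16 mm.
- **Gripper:** open and clear, with wrist force near zero.
- **Short block and jar:** I went nowhere near either, but did not re-measure them at the end.

**What did not go to plan:**
- **Tool could not lean:** the moves only turn the tool about its own axis, so I gripped the ring with the tool vertical and turned it in three short strokes.
- **Fingers slipped:** in the first two strokes they rode up off the ring, all the way onto the eyepiece in the first, with about 60 N upward at the wrist (limit 120 N). Gripping lower fixed it for the third.
- **Lever kicked:** it sprang back about 8–10 mm at its tip when I released after the first stroke. The next stroke brought it back.
- **Images disagreed:** wrist images taken while gripping read about 4 mm off in x. The scene camera also sat about 4 mm from the wrist one, so I relied on images taken after release.

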